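Fold away the bench magnifier

TASK

Fold the jointed magnifier away on its sloping desk. First, with the grey main arm still raised, fold the blue lens arm all the way back over the main arm by its red knob; then swing the folded pair all the way down to its rest by the black elbow knob; last turn the brass button by its yellow knob fully across both arms to lock them. Do not bump the lamp over the desk, leave the other things on the table where they are, and let go at the end.

Things in the scene. Friction and masses are not known exactly. Their poses are not given: they have to be found in the camera images.
- shoulder_axis (a point): Point on the shoulder axis 52 mm out from the board (level with the black and red knobs' middle height).
- lens_knob (a point): Red knob at the free end of the lens arm, 133 mm from the elbow axis, 20 mm diameter, standing out from 26 to 66 mm; the point lies on its axis 52 mm out from the board. Spins freely about its axis.
- button_knob (a point): Yellow knob on the tip of the turn button, 62 mm from the button's pivot, 18 mm diameter, standing out from 35 to 66 mm; the point lies on its axis 54 mm out from the board. Spins freely about its axis.
- button_pivot (a point): Point on the turn button's pivot axis, 54 mm out from the board.
- oil_bottle: Cream plastic oil bottle with a long spout, 43 x 142 mm, standing loose. Origin at the centre of its foot. Leave alone.
- kit_red: Red carton 63 x 166 x 35 mm, loose. Origin at the centre of its underside. Leave alone.
- v_block: Steel V-block with a black stirrup clamp, 46 x 51 x 69 mm, loose, beside the desk on its right. Origin at the centre of its underside. Leave alone.
- angle_bracket: Black steel angle, 24 x 90 x 28 mm, loose, in front of the desk. Origin at the centre of its underside. Leave alone.
- lamp: Lamp over the desk. Origin: middle of the board's lower edge, on its upper face, at (-0.1125, 0, 0.014) in the desk's axes; axes x = up the slope, y = left, z = out from the board. Shoulder pivot at x 120, y +110 mm; button pivot at x 55, y +15 mm. Two 10 mm stalks at y = +-140 mm rise from x 252 to x 310, z 60 to 200 mm and carry the bar.
- desk: Sloping grey desk with a green mat, fixed, 225 mm deep, 300 mm wide; its 260 mm board rises away from the robot at 30 degrees. Origin: centre of its footprint on the table; x horizontal to the high rear edge, y left, z up. 'Up' the slope = (0.866, 0, 0.5), 'out' (square to the board, 30 degrees from vertical) = (-0.5, 0, 0.866) in these axes.
- lamp_bar (a point): Middle of the grey lamp bar, 22 mm thick, 300 mm long, parallel to the desk's y, at x 310 mm up the slope and 200 mm out from the board. Do not touch it; it hangs over the arms, so an upright gripper would hit it.
- main_arm (a joint): Angle (rad) of the grey main arm about the shoulder (axis = out): 0 = parked, pointing to the desk's right (-y); positive = raised, anticlockwise seen from in front. Range 0 to 1.1, hard stop at 0; starts at 0.6 to 0.87. Stays where left (friction 0.6 N m). 18 mm wide, 150 mm from shoulder to elbow axis, top face 15 mm out from the board.
- lens_arm (a joint): Angle (rad) of the blue lens arm (55 mm lens 95 mm from the elbow) to the main arm, about the elbow (axis = out): 0 = folded back over the main arm, red knob near the shoulder; positive = opened, anticlockwise seen from in front; folds clockwise, the red knob sweeping down, then left. Range 0 to 2.6, stop at 0; starts 1.9 to 2.3. Stays where left (friction 0.15 N m). Top face 25 mm out.
- turn_button (a joint): Angle (rad) of the brass turn button about its pivot (axis = out): 0 = closed, pointing up the slope across the parked arms; positive anticlockwise seen from in front; 1.57 = open, pointing left along the lip. Range 0 to 1.75, stop at 0; starts at 1.4 to 1.7. Friction 0.06 N m. Bar 74 x 14 mm, top face 35 mm out from the board, it turns above both arms.
- elbow_knob (a point): Black knob on the elbow axis, 150 mm from the shoulder, 20 mm diameter, standing square out of the board from 26 to 66 mm; the point is on its axis, 52 mm out from the board. It spins freely about its axis, so it can be held and carried along an arc without turning the gripper.

How it is judged:
By the outcome, as a careful person would: the job done as asked, in the order asked, and still so for the second after the job is handed in, with the robot touching nothing.
It also fails if it takes over 61 s, if anything falls off the work surface, if the arm or the gripper's body presses on something with over 40 N, if the wrist force passes 120 N, or if a joint passes its speed limit or range.

ROBOT

A 6-joint arm with a two-finger parallel gripper is mounted at the origin on the work surface; the furniture and walls round the work are solid. World frame = base frame: x ahead of the robot, y to its left, z up, the work surface at z = 0. Lengths are in mm, angles in rad, forces in N, time in s.
With the tool pointing down it reaches from about 300 to 875 mm from the base axis. Payload 6.4 kg.
Tool frame: the origin (TCP) lies at the very end of the fingers, on their centre line; the grasp point (between the pads) lies 19 mm behind it; z points along the fingers, y is the line along which they close (so a half turn about z gives the same grasp; the last joint's range is limited). The gripper opens to 85 mm and grips with 20 to 120 N. Pads are 22 mm wide; open, the fingers measure 114 mm over their backs; the gripper's body (76 mm by 85 mm) begins 54 mm behind the grasp point. The pads swing forward as they close: fully open they stand 13 mm farther back than shut.
Start: joints at [0.964, 0.181, 1.607, -0, 1.354, -0.206], TCP at [224.329, 529.45, 231.288] pointing down, gripper open.
Joint ranges: [-2.99, 2.99], [-0.89, 2.07], [0.3, 2.58], [-1.14, 4.28], [0, 2.63], [-3.12, 3.12]. Speed limits (rad/s): [2.57, 2.57, 3.01, 3.14, 3.14, 3.14].

INTERFACE

Orientations are given as a unit quaternion [x, y, z, w].
In Python, from rig import * gives the robot as it stands.
- The arm moves only by the tool play_rows, never from a script. Its argument "targets" is a list of rows, each an object with "linear": the shift along the tool's x, y, z in mm, a list of three; "dr": the turn, a rotation vector about the tool's x, y, z in degrees, a list of three; "grip": the finger opening in mm, from 0 to 85.4. A call has exactly 8 rows; each row shifts and turns the commanded pose from where the row before left it, along the tool's axes as they then stand; what a row does not reach is not made up. A row lasts 1/12 s, in which the tool goes at most 41.7 mm and 7.16 degrees, less where a joint would pass 70% of its speed; a pose out of reach is approached as far as the arm can. A call is refused whole if a number of a shift passes 41.7 or a number of a turn 7.16, either way. A call with a gripper value outside its range is refused whole. The fingers move at their own pace and stop on an object; "squeeze" is the grip in N (left out, the last holds). Time passes only in rows, so rows that do not move let the fingers close, or fill a call up. It gives the time, the measured TCP pose, the force, the opening and the grip force at its end, in the units of the state.
- state(): the state, without advancing time (a new reading comes with each control period).
- snapshot(name): name is "scene" or "top" or "wrist"; returns a dict with "pixels" (384x512x3 uint8, red, green, blue), "fovy" (degrees; the focal length in pixels is half the picture's height over the tangent of half this angle, whatever the lens; pixels are square), "cx", "cy" (the principal point, pixels), "eye" and "attitude" of the camera in the world. Camera axes: x right, y up, looking along -z (the intrinsics and any distortion apply to the point x, -y, -z); pixel columns grow to the right and rows downward; lengths in mm; the calibration is good to about 2 mm. A picture is of the moment at which its call begins. There is no depth.
- job_done(): hands the job in; it is judged then, once.
Trained networks look in a picture, given as the dict that the camera call returned (one of the last four; its "shot" number tells which), for a name from the list of things; names that differ only in an ending like _2 or _b are one class to them, and where a whole thing is asked for, a point or a joint stands for the part that bears it (a point fixed in the world has none). Each returns a list of dicts, best first, with "confidence" (0 to 1); they miss things now and then, are a little off and sometimes report something else, mostly with a low value. They report only what shows in the picture. A call takes as long as a camera call.
- find_in(name, picture): "bbox" ([centre column, centre row, width, height] in pixels, round what is visible of it).
- place_of(name, picture): "centre" ([column, row] in pixels: a listed point, or the origin of a listed thing).
The state is a dict: "t": time; "joint_positions": joint angles; "dq": joint speeds; "joint_torque": joint torques, N m; "position": TCP position; "tcp_rot": TCP orientation; "force": force on the tool from outside, world axes, zero at the start; "torque": the same for the moment, N m; "finger_gap": opening from 0.0 (shut) to 1.0 (fully open); "grasp_force": force on a finger pad.
Only numpy, scipy, OpenCV 4.12 (cv2) and the standard library are available. Lean on these libraries where they do the work, as an engineer would, in place of code of your own. Each camera call takes 0.05 s, during which the arm holds its last target. There are 200 camera calls.

## Working session

There is one attempt and no reset: what is moved stays moved. The work goes in short steps, Python scripts to look and compute and a tool call to move; the robot and the scene stay as the last step left them, time stands still between calls to the robot, and variables do not carry over. Pictures are saved under pics/ and viewed, at most 10 in all, crops included, and the job is handed in when it is done.

Besides the shell and the picture viewer there is one more tool, called after "Request:" by a JSON object that holds its "fn" and its "kwargs", one argument or row to a line. play_rows: Moves the arm, as the interface text tells. Its arguments: {"type":"object","properties":{"targets":{"type":"array"},"squeeze":{"type":"number"}},"required":["targets"]}

```bash
ls; mkdir -p pics
cat > h.py <<'E'
from rig import *
import numpy as np, cv2
from scipy.spatial.transform import Rotation as R
def camR(p):
    a=np.array(p["attitude"],float)
    return a if a.shape==(3,3) else R.from_quat(a).as_matrix()
def ray(p,uv):
    f=p["pixels"].shape[0]/2/np.tan(np.radians(p["fovy"])/2)
    d=np.array([(uv[0]-p["cx"])/f,-(uv[1]-p["cy"])/f,-1.0])
    d=camR(p)@d
    return np.array(p["eye"],float),d/np.linalg.norm(d)
def tri(rays):
    A=np.zeros((3,3));b=np.zeros(3)
    for o,d in rays:
        M=np.eye(3)-np.outer(d,d);A+=M;b+=M@o
    x=np.linalg.solve(A,b)
    return x,[np.linalg.norm((np.eye(3)-np.outer(d,d))@(x-o)) for o,d in rays]
E
python3 - <<'E'
from h import *
s=state();print(s)
P={n:snapshot(n) for n in("scene","top","wrist")}
for n,p in P.items():
    print(n,{k:v for k,v in p.items() if k!="pixels"})
    cv2.imwrite(f"pics/{n}0.png",p["pixels"][:,:,::-1])
for nm in ["shoulder_axis","lens_knob","button_knob","button_pivot","elbow_knob","lamp_bar","lamp","desk","oil_bottle","kit_red","v_block","angle_bracket"]:
    rs=[];o=[]
    for n,p in P.items():
        r=place_of(nm,p)
        if r:
            o.append((n,np.round(r[0]["centre"],1).tolist(),round(r[0]["confidence"],2)))
            if r[0]["confidence"]>.4: rs.append(ray(p,r[0]["centre"]))
    print(nm,o)
    if len(rs)>1: x,e=tri(rs);print("   ",x.round(1),np.round(e,1))
E
```

```text
pics
{'t': 0.0, 'joint_positions': array([ 9.63725892e-01,  1.81509016e-01,  1.60801275e+00, -3.90781506e-05,
        1.35379957e+00, -2.06297232e-01]), 'dq': array([-0.00080474,  0.00185405, -0.00072348,  0.00061785, -0.00114057,
        0.00235081]), 'joint_torque': array([ 5.08635057e-04, -4.44868362e+01, -3.51347888e+01, -2.44517905e-04,
        8.92830634e-03,  3.23664347e-05]), 'position': array([223.99552432, 528.97388746, 230.3998667 ]), 'tcp_rot': array([ 1.99043998e-01,  9.79990173e-01, -8.01392410e-04, -3.24383738e-04]), 'force': array([-0.17485842, -0.31170413,  0.64845314]), 'torque': array([-0.03384588,  0.0440301 , -0.00403425]), 'grasp_force': 0.0, 'finger_gap': 1.0016745233714088}
scene {'fovy': 46.693929634691465, 'cx': 265.5866234281595, 'cy': 192.52636645635297, 'eye': array([-492.69889383, -620.8382408 ,  816.18503957]), 'attitude': array([ 0.42646004, -0.26287953, -0.43417607,  0.74867705]), 'shot': 1}
top {'fovy': 44.88254869785268, 'cx': 254.46608819835703, 'cy': 188.35437369173266, 'eye': array([ 250.92164935, -107.72087068, 1595.76126849]), 'attitude': array
[... 754 characters left out ...]
('scene', [287.9, 177.5], 0.4)]
lamp_bar [('scene', [293.0, 122.3], 0.86), ('top', [237.6, 118.3], 0.56)]
    [639.6 -92.7 341.4] [5.2 5.2]
lamp []
desk [('scene', [280.3, 224.9], 0.91), ('top', [243.3, 163.3], 0.97)]
    [ 576.6 -101.6   15.5] [1.6 1.6]
oil_bottle [('scene', [336.3, 285.2], 0.58), ('top', [316.0, 206.6], 0.56)]
    [ 424.  -352.9   -8.1] [3.1 3.1]
kit_red [('scene', [321.0, 315.5], 0.79), ('top', [322.8, 244.9], 0.92)]
    [ 289.8 -366.4    2.4] [0.1 0.1]
v_block [('scene', [337.9, 247.4], 0.62), ('top', [298.0, 161.0], 0.67)]
    [ 586.3 -295.4   -6.2] [2.9 2.9]
angle_bracket [('scene', [245.8, 251.1], 0.73), ('top', [236.3, 210.7], 0.64)]
    [412.3 -73.4   7.5] [0.1 0.1]
```

Run:
```python
import cv2,numpy as np
a=cv2.imread("pics/scene0.png")[90:290,190:390];b=cv2.imread("pics/top0.png")[80:280,150:350]
c=np.hstack([cv2.resize(x,(400,400),interpolation=cv2.INTER_CUBIC) for x in(a,b)])
cv2.imwrite("pics/c0.png",c)
```

```text
(no output)
```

View pics/c0.png

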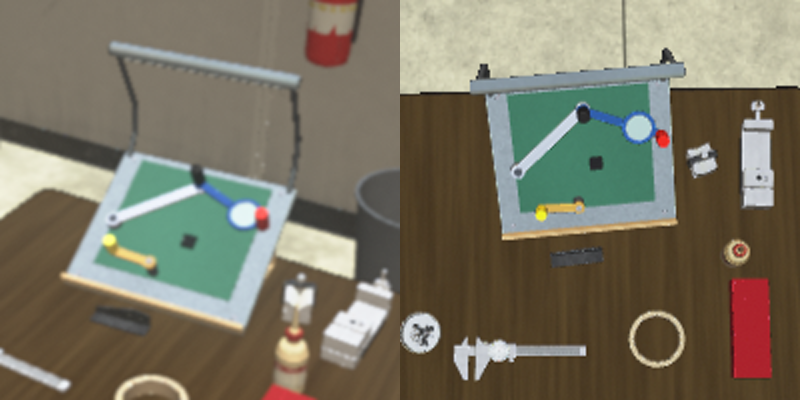

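```bash
cat >> h.py <<'E'
from scipy.optimize import least_squares
UP=np.array([.8660254,0,.5]);OUT=np.array([-.5,0,.8660254]);Y=np.array([0,1.,0])
def d2w(q,p):  # q: desk x,y,yaw ; p: lamp axes (x up,y left,z out) mm
    v=np.array([-112.5,0,14.])+p[0]*UP+p[1]*Y+p[2]*OUT
    c,s=np.cos(q[2]),np.sin(q[2])
    return np.array([q[0]+c*v[0]-s*v[1],q[1]+s*v[0]+c*v[1],v[2]])
def pol(a): # direction at angle a from desk right, anticlockwise (right=-y, up=+x)
    return np.array([np.sin(a),-np.cos(a)])
def pts(th):
    S=np.array([120,110.]);B=np.array([55,15.])
    E=S+150*pol(th[0]); L=E+133*pol(th[0]+np.pi+th[1]); K=B+62*np.array([np.cos(th[2]),np.sin(th[2])])
    return dict(shoulder_axis=[*S,52],button_pivot=[*B,54],elbow_knob=[*E,52],lens_knob=[*L,52],button_knob=[*K,54],lamp_bar=[310,0,200],lamp=[0,0,0])
def proj(p,x):
    f=p["pixels"].shape[0]/2/np.tan(np.radians(p["fovy"])/2)
    v=camR(p).T@(x-np.array(p["eye"])); return np.array([p["cx"]-f*v[0]/v[2],p["cy"]+f*v[1]/v[2]])
def fit(obs,P,x0=(576,-101,.1,.7,2.1,1.55)):
    def res(v):
        D=pts(v[3:]);r=[]
        for n,nm,uv,w in obs:
            X=d2w(v,D[nm]) if nm!="desk" else np.array([v[0],v[1],0.])
            r+=list(w*(proj(P[n],X)-uv))
        return np.array(r)
    s=least_squares(res,x0,loss="soft_l1"); return s.x,res(s.x)
E
python3 - <<'E'
from h import *
import pickle
P={n:snapshot(n) for n in("scene","top")}
obs=[]
for n,p in P.items():
    for nm in ["shoulder_axis","lens_knob","button_knob","button_pivot","elbow_knob","lamp_bar","lamp","desk"]:
        r=place_of(nm,p)
        if r and r[0]["confidence"]>.35: obs.append((n,nm,np.array(r[0]["centre"]),1))
        elif nm=="elbow_knob" and n=="top": obs.append((n,nm,np.array([242,136.]),.7))
x,r=fit(obs,P);print(x.round(3))
for o,e in zip(obs,r.reshape(-1,2)):print(o[0],o[1],e.round(1))
for k,v in pts(x[3:]).items():print(k,d2w(x,v).round(1))
E
```

```text
[ 5.79293e+02 -9.47240e+01  5.70000e-02  6.57000e-01  2.11300e+00
  1.37300e+00]
scene shoulder_axis [ 1.3 -0.5]
scene lens_knob [4.5 2.8]
scene button_knob [-1.8  0.4]
scene button_pivot [-1.1 -0.5]
scene elbow_knob [2. 0.]
scene lamp_bar [-2.4  2.6]
scene desk [-2.2  0.5]
top shoulder_axis [ 2.3 -0.6]
top lens_knob [-0.8 -0.2]
top button_knob [ 0.7 -1.7]
top button_pivot [0.5 3.4]
top elbow_knob [-3.7 -0.3]
top lamp_bar [-0.8 -1.6]
top desk [0.8 1.1]
shoulder_axis [538.5  13.1 119. ]
button_pivot [486.7 -85.   88.3]
elbow_knob [ 624.5 -101.   164.8]
lens_knob [ 589.7 -227.1  140.7]
button_knob [493.8 -23.7  94.4]
lamp_bar [635.2 -91.6 342.2]
lamp [ 467.  -101.1   14. ]
```

```bash
cat >> h.py <<'E'
def Rd(q): # tool orientation square to board, closing along desk y
    c,s=np.cos(q[2]),np.sin(q[2]);Z=np.array([[c,-s,0],[s,c,0],[0,0,1]])
    return Z@np.column_stack([-UP,Y,-OUT])
def w2d(q,X):
    c,s=np.cos(q[2]),np.sin(q[2]);v=np.array([[c,s,0],[-s,c,0],[0,0,1]])@(np.array(X)-[q[0],q[1],0])-[-112.5,0,14]
    return np.array([v@UP,v@Y,v@OUT])
def row(q,target,n,pos=None,rot=None,Rt=None):
    """constant row repeated n times from state to desk-frame target"""
    s=state();p=np.array(s["position"]) if pos is None else pos
    R0=R.from_quat(s["tcp_rot"]).as_matrix();Rt=Rd(q) if Rt is None else Rt
    w=R.from_matrix(R0.T@Rt).as_rotvec()/n; A=sum(R.from_rotvec(w*k).as_matrix() for k in range(n))
    l=np.linalg.solve(A,R0.T@(d2w(q,target)-p))
    print("linear",l.round(2),"dr",np.degrees(w).round(2),"x",n,"tcp_d",w2d(q,p).round(1))
E
python3 - <<'E'
from h import *
q=[579.3,-94.7,.057]
row(q,[125,-20,165],16); row(q,[125,-20,165],24)
E
```

```text
linear [-23.81 -37.07   5.97] dr [-0.43 -1.84 -1.6 ] x 16 tcp_d [-70.  643.3 291.4]
linear [-15.74 -24.79   4.03] dr [-0.29 -1.23 -1.07] x 24 tcp_d [-70.  643.3 291.4]
```

Request:
{"fn": "play_rows", "kwargs": {
  "targets": [
    {"linear": [-23.8,-37.1,6],"dr": [-0.43,-1.84,-1.6],"grip": 45},
    {"linear": [-23.8,-37.1,6],"dr": [-0.43,-1.84,-1.6],"grip": 45},
    {"linear": [-23.8,-37.1,6],"dr": [-0.43,-1.84,-1.6],"grip": 45},
    {"linear": [-23.8,-37.1,6],"dr": [-0.43,-1.84,-1.6],"grip": 45},
    {"linear": [-23.8,-37.1,6],"dr": [-0.43,-1.84,-1.6],"grip": 45},
    {"linear": [-23.8,-37.1,6],"dr": [-0.43,-1.84,-1.6],"grip": 45},
    {"linear": [-23.8,-37.1,6],"dr": [-0.43,-1.84,-1.6],"grip": 45},
    {"linear": [-23.8,-37.1,6],"dr": [-0.43,-1.84,-1.6],"grip": 45}
  ]
}}

```text
t: 3.52
position: [315.2, 209.8, 201.7]
tcp_rot: [0.086, 0.987, 0.004, 0.132]
force: [1.6, -0.5, 0.3]
finger_gap: 0.532
grasp_force: 0.0
```

Request:
{"fn": "play_rows", "kwargs": {
  "targets": [
    {"linear": [-23.8,-37.1,6],"dr": [-0.43,-1.84,-1.6],"grip": 45},
    {"linear": [-23.8,-37.1,6],"dr": [-0.43,-1.84,-1.6],"grip": 45},
    {"linear": [-23.8,-37.1,6],"dr": [-0.43,-1.84,-1.6],"grip": 45},
    {"linear": [-23.8,-37.1,6],"dr": [-0.43,-1.84,-1.6],"grip": 45},
    {"linear": [-23.8,-37.1,6],"dr": [-0.43,-1.84,-1.6],"grip": 45},
    {"linear": [-23.8,-37.1,6],"dr": [-0.43,-1.84,-1.6],"grip": 45},
    {"linear": [-23.8,-37.1,6],"dr": [-0.43,-1.84,-1.6],"grip": 45},
    {"linear": [-23.8,-37.1,6],"dr": [-0.43,-1.84,-1.6],"grip": 45}
  ]
}}

```text
t: 4.18
position: [469.3, -68.4, 217.7]
tcp_rot: [-0.022, 0.967, 0.007, 0.254]
force: [0.2, 2.3, 0.8]
finger_gap: 0.524
grasp_force: 0.0
```

Run:
```python
from h import *
q=[579.3,-94.7,.057]
s=state();print(s["t"],w2d(q,s["position"]).round(1),s["force"].round(1),s["finger_gap"])
P={n:snapshot(n) for n in("wrist","scene","top")}
p=P["wrist"]
R0=R.from_quat(s["tcp_rot"]).as_matrix();print("cam in tool",(R0.T@(p["eye"]-s["position"])).round(1),(R0.T@camR(p)).round(2).tolist())
cv2.imwrite("pics/w1.png",p["pixels"][:,:,::-1])
obs=[]
for n,p in P.items():
    for nm in ["shoulder_axis","lens_knob","button_knob","button_pivot","elbow_knob","lamp_bar","lamp","desk"]:
        r=place_of(nm,p)
        if r and r[0]["confidence"]>.35: obs.append((n,nm,np.array(r[0]["centre"]),1))
        if r and n=="wrist":print(nm,np.round(r[0]["centre"],1),r[0]["confidence"])
x,r=fit(obs,P);print(x.round(3))
for o,e in zip(obs,r.reshape(-1,2)):print(o[0],o[1],e.round(1))
x,r=fit([o for o in obs if o[0]=="wrist"],P);print(x.round(3))
for o,e in zip([o for o in obs if o[0]=="wrist"],r.reshape(-1,2)):print(o[0],o[1],e.round(1))
```

```text
4.1833 [105.4  32.5 174.3] [0.2 2.3 0.8] 0.5239259675575472
cam in tool [  68.9   -0.6 -142.7] [[0.0, 0.96, 0.27], [1.0, -0.0, -0.0], [0.0, 0.27, -0.96]]
shoulder_axis [329.1 203.8] 0.9
lens_knob [106.7 248.3] 0.86
button_knob [300.  142.1] 0.94
button_pivot [232.8 139.2] 0.82
elbow_knob [222.  288.3] 0.94
desk [230.6 160.9] 0.87
[ 5.81323e+02 -9.74820e+01  7.00000e-02  7.05000e-01  2.04200e+00
  1.52800e+00]
wrist shoulder_axis [ 0.1 -0.4]
wrist lens_knob [-0.3 -0.2]
wrist button_knob [-1.8  0.1]
wrist button_pivot [0.6 1.5]
wrist elbow_knob [ 0.5 -0.2]
wrist desk [ 0.9 -0.9]
scene shoulder_axis [0.9 1. ]
scene lens_knob [2.3 0.4]
scene button_knob [-1.3 -1.3]
scene button_pivot [-0.4 -1.8]
scene elbow_knob [ 3.5 -1.1]
scene lamp_bar [-0.4  1. ]
scene desk [-0.   0.4]
top shoulder_axis [3.4 1.8]
top button_knob [-21.5  20.3]
top button_pivot [-0.8  0.6]
top elbow_knob [-3.7 -0.6]
top lamp_bar [ 1.3 -0.7]
top desk [ 3.8 -0.6]
[ 5.80498e+02 -9.80310e+01  6.00000e-02  7.15000e-01  2.03400e+00
  1.52900e+00]
wrist shoulder_axis [-0.1 -0.3]
wrist lens_knob [-0.6 -0.2]
wrist button_knob [-1.3 -0.1]
wrist button_pivot [1.  0.9]
wrist elbow_knob [0.5 0.4]
wrist desk [ 0.5 -1.3]
```

View pics/w1.png

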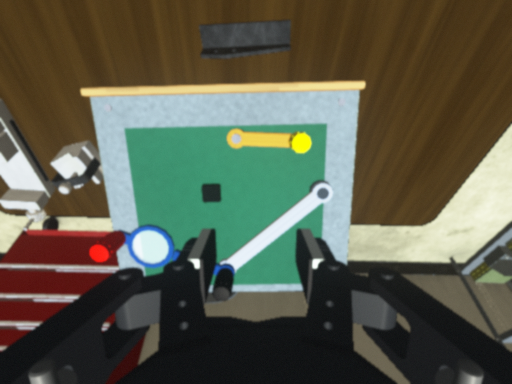

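Run:
```python
from h import *
x=np.array([580.9,-97.7,.065,.71,2.04,1.528]);D=pts(x[3:])
for k,v in D.items(): print(k,np.round(v,1))
L=D["lens_knob"];row(x,[L[0],L[1],100],8)
```

```text
shoulder_axis [120. 110.  52.]
button_pivot [55. 15. 54.]
elbow_knob [217.8  -3.8  52. ]
lens_knob [ 167.  -126.7   52. ]
button_knob [57.7 76.9 54. ]
lamp_bar [310   0 200]
lamp [0 0 0]
linear [ -8.2  -20.62   9.29] dr [-0.03 -0.1  -0.13] x 8 tcp_d [103.7  39.1 174.4]
```

Request:
{"fn": "play_rows", "kwargs": {
  "targets": [
    {"linear": [-8.2,-20.6,9.3],"dr": [0,-0.1,-0.1],"grip": 45},
    {"linear": [-8.2,-20.6,9.3],"dr": [0,-0.1,-0.1],"grip": 45},
    {"linear": [-8.2,-20.6,9.3],"dr": [0,-0.1,-0.1],"grip": 45},
    {"linear": [-8.2,-20.6,9.3],"dr": [0,-0.1,-0.1],"grip": 45},
    {"linear": [-8.2,-20.6,9.3],"dr": [0,-0.1,-0.1],"grip": 45},
    {"linear": [-8.2,-20.6,9.3],"dr": [0,-0.1,-0.1],"grip": 45},
    {"linear": [-8.2,-20.6,9.3],"dr": [0,-0.1,-0.1],"grip": 45},
    {"linear": [-8.2,-20.6,9.3],"dr": [0,-0.1,-0.1],"grip": 45}
  ]
}}

```text
t: 6.2
position: [571.5, -226.4, 183.6]
tcp_rot: [-0.029, 0.965, 0.007, 0.259]
force: [-0.4, -0.0, 0.7]
finger_gap: 0.526
grasp_force: 0.0
```

Run:
```python
from h import *
x=np.array([580.9,-97.7,.065,.71,2.04,1.528])
p=snapshot("wrist");s=state();print(s["t"],w2d(x,s["position"]).round(1),s["force"].round(1))
cv2.imwrite("pics/w2.png",p["pixels"][:,:,::-1])
D=pts(x[3:])
for nm in ["lens_knob","elbow_knob","button_knob","button_pivot","shoulder_axis"]:
    r=place_of(nm,p)
    if r:
        o,d=ray(p,r[0]["centre"]);od=w2d(x,o);dd=w2d(x,o+d)-od
        z=D[nm][2];print(nm,np.round(r[0]["centre"],1),round(r[0]["confidence"],2),(od+dd*(z-od[2])/dd[2]).round(1))
row(x,[167,-126.7,38],8)
```

```text
6.25 [ 168.  -131.7   98.9] [-2.3 -4.6  1. ]
lens_knob [257.9 212.2] 0.88 [ 165.5 -126.9   52. ]
elbow_knob [416.  274.3] 0.74 [217.7  -2.1  52. ]
button_pivot [491.1  45. ] 0.61 [55.2 18.  54. ]
linear [-0.09 -0.1   7.78] dr [-0.03 -0.   -0.03] x 8 tcp_d [ 166.3 -125.8  100.2]
```

View pics/w2.png

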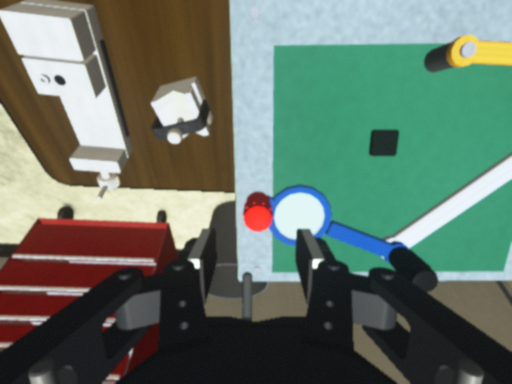

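Request:
{"fn": "play_rows", "kwargs": {
  "targets": [
    {"linear": [0.1,-0.1,10],"dr": [0,0,0],"grip": 45},
    {"linear": [0.1,-0.1,10],"dr": [0,0,0],"grip": 45},
    {"linear": [0.1,-0.2,10],"dr": [0,0,0],"grip": 45},
    {"linear": [0.1,-0.2,10],"dr": [0,0,0],"grip": 45},
    {"linear": [0.1,-0.2,10],"dr": [0,0,0],"grip": 45},
    {"linear": [0.1,-0.2,8],"dr": [0,0,0],"grip": 45},
    {"linear": [0.1,-0.1,4],"dr": [0,0,0],"grip": 45},
    {"linear": [0,0,0],"dr": [0,0,0],"grip": 45}
  ]
}}

```text
t: 7.17
position: [601.3, -224.1, 128.6]
tcp_rot: [-0.029, 0.966, 0.008, 0.258]
force: [-0.4, -0.3, -0.3]
finger_gap: 0.526
grasp_force: 0.0
```

Request:
{"fn": "play_rows", "kwargs": {
  "squeeze": 25,
  "targets": [
    {"linear": [0,0,0],"dr": [0,0,0],"grip": 15},
    {"linear": [0,0,0],"dr": [0,0,0],"grip": 15},
    {"linear": [0,0,0],"dr": [0,0,0],"grip": 15},
    {"linear": [0,0,0],"dr": [0,0,0],"grip": 15},
    {"linear": [0,0,0],"dr": [0,0,0],"grip": 15},
    {"linear": [0,0,0],"dr": [0,0,0],"grip": 15},
    {"linear": [0,0,0],"dr": [0,0,0],"grip": 15},
    {"linear": [0,0,0],"dr": [0,0,0],"grip": 15}
  ]
}}

```text
t: 7.83
position: [601.5, -224.5, 130.5]
tcp_rot: [-0.029, 0.965, 0.007, 0.259]
force: [-2.0, 3.5, 2.7]
finger_gap: 0.222
grasp_force: 27.0
```

```bash
cat >> h.py <<'E'
def arc(q,c,r,a0,a1,n,z,Rt=None):
    """rows along arc in desk frame about c from pol angle a0..a1 using constant orientation; a measured along pol()"""
    s=state();p=w2d(q,s["position"]);R0=R.from_quat(s["tcp_rot"]).as_matrix()
    prev=np.array(s["position"]);out=[]
    for k in range(1,n+1):
        a=a0+(a1-a0)*k/n;t=d2w(q,[*(np.array(c)+r*pol(a)),z])
        out.append((R0.T@(t-prev)).round(1).tolist());prev=t
    return out
E
python3 - <<'E'
from h import *
x=np.array([580.9,-97.7,.065,.71,2.04,1.528])
p=snapshot("wrist");s=state();P=w2d(x,s["position"]);print(s["t"],P.round(1),s["force"].round(1),s["finger_gap"],s["grasp_force"])
r=place_of("lens_knob",p);print(r[:1])
E=np.array(pts(x[3:])["elbow_knob"][:2]);v=P[:2]-E;print("radius",np.linalg.norm(v))
a0=np.arctan2(v[0],-v[1]);print("a0",a0,"folded",.71+np.pi-2*np.pi)
for r_ in arc(x,E,np.linalg.norm(v),a0,.71-np.pi,40,P[2]):print(r_)
E
```

```text
7.8833 [ 166.4 -127.9   38.4] [-1.3  2.6  3. ] 0.22090090898573192 27.031213006703183
[{'centre': [255.9, 257.5], 'confidence': 0.58}]
radius 134.4123635917362
a0 -0.3924894533458456 folded -2.431592653589793
[6.2, 2.7, -0.1]
[6.1, 3.1, -0.0]
[6.0, 3.4, -0.0]
[5.8, 3.7, -0.0]
[5.6, 4.0, -0.0]
[5.4, 4.2, -0.0]
[5.2, 4.5, -0.0]
[4.9, 4.8, -0.0]
[4.7, 5.0, -0.0]
[4.4, 5.2, -0.0]
[4.1, 5.5, -0.0]
[3.8, 5.7, -0.0]
[3.6, 5.9, -0.0]
[3.2, 6.0, -0.0]
[2.9, 6.2, -0.0]
[2.6, 6.3, -0.0]
[2.3, 6.5, -0.0]
[2.0, 6.6, -0.0]
[1.6, 6.7, -0.0]
[1.3, 6.7, -0.0]
[0.9, 6.8, -0.0]
[0.6, 6.8, -0.0]
[0.2, 6.8, -0.0]
[-0.1, 6.9, -0.0]
[-0.5, 6.8, -0.0]
[-0.8, 6.8, -0.0]
[-1.2, 6.8, -0.0]
[-1.5, 6.7, -0.0]
[-1.8, 6.6, -0.0]
[-2.2, 6.5, -0.0]
[-2.5, 6.4, -0.0]
[-2.8, 6.2, -0.0]
[-3.1, 6.1, -0.0]
[-3.4, 5.9, -0.0]
[-3.7, 5.7, -0.0]
[-4.0, 5.5, -0.0]
[-4.3, 5.3, -0.0]
[-4.6, 5.1, -0.0]
[-4.8, 4.9, -0.0]
[-5.1, 4.6, -0.0]
```

Request:
{"fn": "play_rows", "kwargs": {
  "targets": [
    {"linear": [6.2,2.7,0],"dr": [0,0,0],"grip": 15},
    {"linear": [6.1,3.1,0],"dr": [0,0,0],"grip": 15},
    {"linear": [6.0,3.4,0],"dr": [0,0,0],"grip": 15},
    {"linear": [5.8,3.7,0],"dr": [0,0,0],"grip": 15},
    {"linear": [5.6,4.0,0],"dr": [0,0,0],"grip": 15},
    {"linear": [5.4,4.2,0],"dr": [0,0,0],"grip": 15},
    {"linear": [5.2,4.5,0],"dr": [0,0,0],"grip": 15},
    {"linear": [4.9,4.8,0],"dr": [0,0,0],"grip": 15}
  ]
}}

```text
t: 8.6
position: [559.6, -197.7, 107.2]
tcp_rot: [-0.028, 0.966, 0.006, 0.259]
force: [-6.1, -5.1, 4.2]
finger_gap: 0.226
grasp_force: 27.5
```

Request:
{"fn": "play_rows", "kwargs": {
  "targets": [
    {"linear": [4.7,5.0,0],"dr": [0,0,0],"grip": 15},
    {"linear": [4.4,5.2,0],"dr": [0,0,0],"grip": 15},
    {"linear": [4.1,5.5,0],"dr": [0,0,0],"grip": 15},
    {"linear": [3.8,5.7,0],"dr": [0,0,0],"grip": 15},
    {"linear": [3.6,5.9,0],"dr": [0,0,0],"grip": 15},
    {"linear": [3.2,6.0,0],"dr": [0,0,0],"grip": 15},
    {"linear": [2.9,6.2,0],"dr": [0,0,0],"grip": 15},
    {"linear": [2.6,6.3,0],"dr": [0,0,0],"grip": 15}
  ]
}}

```text
t: 9.27
position: [531.4, -152.9, 92.5]
tcp_rot: [-0.029, 0.966, 0.006, 0.259]
force: [-9.7, -3.5, 9.9]
finger_gap: 0.221
grasp_force: 28.1
```

Run:
```python
from h import *
x=np.array([580.9,-97.7,.065,.71,2.04,1.528])
s=state();P=w2d(x,s["position"]);print(s["t"],P.round(1),s["force"].round(1),s["finger_gap"],s["grasp_force"])
p=snapshot("wrist");D=pts(x[3:])
for nm in ["elbow_knob","lens_knob"]:
    r=place_of(nm,p)
    if r:
        o,d=ray(p,r[0]["centre"]);od=w2d(x,o);dd=w2d(x,o+d)-od
        z=52;print(nm,np.round(r[0]["centre"],1),round(r[0]["confidence"],2),(od+dd*(z-od[2])/dd[2]).round(1))
s=state();P=w2d(x,s["position"]);print(P.round(1))
cv2.imwrite("pics/w3.png",p["pixels"][:,:,::-1])
```

```text
9.2667 [ 90.8 -51.9  38.2] [-9.7 -3.5  9.9] 0.22100304051859515 28.110555308230687
lens_knob [256.6 256.9] 0.65 [ 92.6 -51.8  52. ]
[ 90.6 -50.9  38.1]
```

View pics/w3.png

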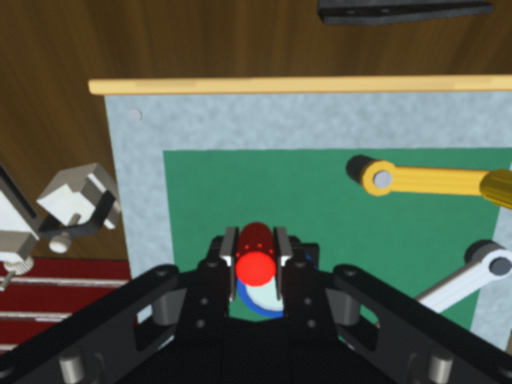

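Request:
{"fn": "play_rows", "kwargs": {
  "targets": [
    {"linear": [2.3,6.5,-0.4],"dr": [0,0,0],"grip": 15},
    {"linear": [2.0,6.6,-0.4],"dr": [0,0,0],"grip": 15},
    {"linear": [1.6,6.7,-0.4],"dr": [0,0,0],"grip": 15},
    {"linear": [1.3,6.7,0],"dr": [0,0,0],"grip": 15},
    {"linear": [0.9,6.8,0],"dr": [0,0,0],"grip": 15},
    {"linear": [0.6,6.8,0],"dr": [0,0,0],"grip": 15},
    {"linear": [0.2,6.8,0],"dr": [0,0,0],"grip": 15},
    {"linear": [-0.1,6.9,0],"dr": [0,0,0],"grip": 15}
  ]
}}

```text
t: 10.08
position: [520.0, -98.1, 88.5]
tcp_rot: [-0.029, 0.966, 0.007, 0.258]
force: [-8.7, -1.3, 6.6]
finger_gap: 0.219
grasp_force: 27.6
```

Run:
```python
from h import *
x=np.array([580.9,-97.7,.065,.71,2.04,1.528])
s=state();P=w2d(x,s["position"]);print(s["t"],P.round(1),s["force"].round(1),s["finger_gap"],s["grasp_force"])
c,sn=np.cos(.065),np.sin(.065);f=s["force"];fd=np.array([c*f[0]+sn*f[1],-sn*f[0]+c*f[1],f[2]]);print("force up,y,out",fd@UP,fd@Y,fd@OUT)
print(np.linalg.norm(P[:2]-[217.8,-3.8]))
```

```text
10.0833 [82.   3.6 38.7] [-8.7 -1.3  6.6] 0.2190134674734892 27.646115624638696
force up,y,out -4.248518549310514 -0.7641249056249971 10.130850951598621
135.9827476018823
```

Request:
{"fn": "play_rows", "kwargs": {
  "targets": [
    {"linear": [-0.8,6.8,0],"dr": [0,0,0],"grip": 15},
    {"linear": [-1.0,6.8,0],"dr": [0,0,0],"grip": 15},
    {"linear": [-1.4,6.8,0],"dr": [0,0,0],"grip": 15},
    {"linear": [-1.7,6.7,0],"dr": [0,0,0],"grip": 15},
    {"linear": [-1.9,6.6,0],"dr": [0,0,0],"grip": 15},
    {"linear": [-2.3,6.5,0],"dr": [0,0,0],"grip": 15},
    {"linear": [-2.5,6.4,0],"dr": [0,0,0],"grip": 15},
    {"linear": [-2.8,6.2,0],"dr": [0,0,0],"grip": 15}
  ]
}}

```text
t: 10.75
position: [528.7, -43.8, 95.4]
tcp_rot: [-0.03, 0.966, 0.008, 0.257]
force: [-14.6, 0.5, 12.3]
finger_gap: 0.228
grasp_force: 28.5
```

Run:
```python
from h import *
x=np.array([580.9,-97.7,.065,.71,2.04,1.528])
s=state();P=w2d(x,s["position"]);print(s["t"],P.round(1),s["force"].round(1),s["finger_gap"],s["grasp_force"])
p=snapshot("wrist")
for nm,z in [("elbow_knob",52),("shoulder_axis",52),("button_pivot",54),("lens_knob",52)]:
    r=place_of(nm,p)
    if r:
        o,d=ray(p,r[0]["centre"]);od=w2d(x,o);dd=w2d(x,o+d)-od
        print(nm,np.round(r[0]["centre"],1),round(r[0]["confidence"],2),(od+dd*(z-od[2])/dd[2]).round(1))
s=state();P=w2d(x,s["position"]);v=P[:2]-[217.8,-3.8];print(P.round(1),np.linalg.norm(v),np.arctan2(v[0],-v[1]))
f=np.array([120,110])-17*pol(.71)*-1;print("folded at",f)
```

```text
10.75 [96.  57.2 38.6] [-14.6   0.5  12.3] 0.22788896706180894 28.462981177217443
button_pivot [169.7 175.5] 0.83 [53.8 15.7 54. ]
lens_knob [255.6 256.2] 0.87 [97.6 56.6 52. ]
[96.2 57.5 38.6] 136.16285794994928 -2.0375312411726587
folded at [131.08117411  97.10784811]
```

Request:
{"fn": "play_rows", "kwargs": {
  "targets": [
    {"linear": [-3.3,5.9,-0.3],"dr": [0,0,0],"grip": 15},
    {"linear": [-3.6,5.7,-0.3],"dr": [0,0,0],"grip": 15},
    {"linear": [-3.9,5.5,-0.3],"dr": [0,0,0],"grip": 15},
    {"linear": [-4.3,5.2,-0.3],"dr": [0,0,0],"grip": 15},
    {"linear": [-4.6,4.9,0],"dr": [0,0,0],"grip": 15},
    {"linear": [-4.9,4.6,0],"dr": [0,0,0],"grip": 15},
    {"linear": [-5.0,4.3,0],"dr": [0,0,0],"grip": 15},
    {"linear": [-2.6,2.0,0],"dr": [0,0,0],"grip": 15}
  ]
}}

```text
t: 11.67
position: [552.2, -2.7, 111.0]
tcp_rot: [-0.03, 0.966, 0.009, 0.255]
force: [-12.3, 4.4, 6.5]
finger_gap: 0.222
grasp_force: 27.8
```

Run:
```python
from h import *
x=np.array([580.9,-97.7,.065,.71,2.04,1.528])
s=state();P=w2d(x,s["position"]);print(s["t"],P.round(1),s["force"].round(1),s["finger_gap"],s["grasp_force"])
p=snapshot("wrist");cv2.imwrite("pics/w4.png",p["pixels"][:,:,::-1])
c=snapshot("scene");cv2.imwrite("pics/s4.png",cv2.resize(c["pixels"][90:290,190:390,::-1],(600,600)))
for nm,z in [("elbow_knob",52),("shoulder_axis",52),("button_pivot",54),("lens_knob",52)]:
    r=place_of(nm,p)
    if r:
        o,d=ray(p,r[0]["centre"]);od=w2d(x,o);dd=w2d(x,o+d)-od
        print(nm,np.round(r[0]["centre"],1),round(r[0]["confidence"],2),(od+dd*(z-od[2])/dd[2]).round(1))
    r=place_of(nm,c);print(" scene",nm,r and (np.round(r[0]["centre"],1),round(r[0]["confidence"],2)),proj(c,d2w(x,pts(x[3:])[nm])).round(1))
```

```text
11.6667 [126.5  96.7  39. ] [-12.3   4.4   6.5] 0.22243044309068186 27.771779582690215
 scene elbow_knob (array([287.1, 178.4]), 0.55) [288.8 175.9]
shoulder_axis [285.5 237.6] 0.74 [117.8 111.6  52. ]
 scene shoulder_axis (array([247.9, 252. ]), 0.66) [244.1 192.9]
button_pivot [ 75.  108.3] 0.8 [53.5 15.1 54. ]
 scene button_pivot (array([262.7, 217.7]), 0.57) [263.3 217.7]
lens_knob [256.2 254.7] 0.91 [127.5  96.4  52. ]
 scene lens_knob [] [320.6 198.4]
```

View pics/s4.png

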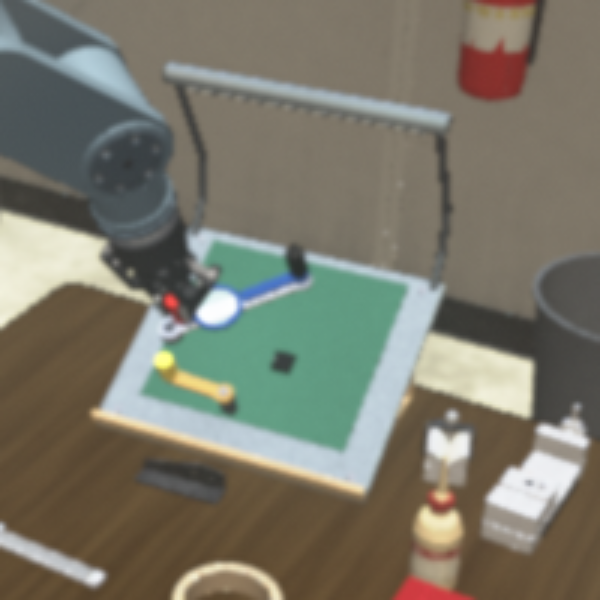

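Request:
{"fn": "play_rows", "kwargs": {
  "targets": [
    {"linear": [-1.0,0.7,0],"dr": [0,0,0],"grip": 15},
    {"linear": [-1.0,0.7,0],"dr": [0,0,0],"grip": 15},
    {"linear": [-1.0,0.7,0],"dr": [0,0,0],"grip": 15},
    {"linear": [-1.0,0.7,0],"dr": [0,0,0],"grip": 15},
    {"linear": [-1.0,0.7,0],"dr": [0,0,0],"grip": 15},
    {"linear": [-1.0,0.7,0],"dr": [0,0,0],"grip": 15},
    {"linear": [0,0,0],"dr": [0,0,0],"grip": 15},
    {"linear": [0,0,0],"dr": [0,0,0],"grip": 15}
  ]
}}

```text
t: 12.83
position: [554.7, 0.0, 112.1]
tcp_rot: [-0.03, 0.967, 0.008, 0.253]
force: [-26.3, -6.7, 10.7]
finger_gap: 0.222
grasp_force: 28.9
```

```bash
cat >> h.py <<'E'
def st(q):
    s=state();P=w2d(q,s["position"]);f=s["force"];c,sn=np.cos(q[2]),np.sin(q[2]);fd=np.array([c*f[0]+sn*f[1],-sn*f[0]+c*f[1],f[2]])
    print(round(s["t"],2),"P",P.round(1),"F up,y,out",np.round([fd@UP,fd@Y,fd@OUT],1),"gap",round(s["finger_gap"]*85.4,1),"gf",round(float(s["grasp_force"]),1));return P
def loc(q,p,nm,z):
    r=place_of(nm,p)
    if r:
        o,d=ray(p,r[0]["centre"]);od=w2d(q,o);dd=w2d(q,o+d)-od
        print(nm,np.round(r[0]["centre"],1),round(r[0]["confidence"],2),(od+dd*(z-od[2])/dd[2]).round(1))
E
python3 - <<'E'
from h import *
st([580.9,-97.7,.065])
E
```

```text
12.83 P [129.3  99.2  38.6] F up,y,out [-17.8  -5.   22.6] gap 19.0 gf 28.9
```

Request:
{"fn": "play_rows", "kwargs": {
  "targets": [
    {"linear": [0,0,0],"dr": [0,0,0],"grip": 40},
    {"linear": [0,0,0],"dr": [0,0,0],"grip": 40},
    {"linear": [0,0,0],"dr": [0,0,0],"grip": 40},
    {"linear": [0,0,-6],"dr": [0,0,0],"grip": 40},
    {"linear": [0,0,-15],"dr": [0,0,0],"grip": 40},
    {"linear": [0,0,-20],"dr": [0,0,0],"grip": 40},
    {"linear": [0,0,-20],"dr": [0,0,0],"grip": 40},
    {"linear": [0,0,-20],"dr": [0,0,0],"grip": 40}
  ]
}}

```text
t: 13.5
position: [519.3, -3.6, 187.5]
tcp_rot: [-0.029, 0.965, 0.007, 0.259]
force: [0.4, -0.9, 0.7]
finger_gap: 0.47
grasp_force: 0.0
```

Run:
```python
from h import *
x=np.array([580.9,-97.7,.065,.71,2.04,1.528])
p=snapshot("wrist");st(x);cv2.imwrite("pics/w5.png",p["pixels"][:,:,::-1])
for nm,z in [("elbow_knob",52),("shoulder_axis",52),("button_pivot",54),("lens_knob",52),("button_knob",54)]: loc(x,p,nm,z)
```

```text
13.55 P [138.7  97.5 124.5] F up,y,out [2.7 1.5 0.6] gap 39.8 gf 0.0
elbow_knob [228.1 100.6] 0.7 [55.2 76.9 52. ]
shoulder_axis [275.3 184.7] 0.61 [119.3 112.9  52. ]
button_pivot [143.   97.8] 0.79 [53.2 14.8 54. ]
lens_knob [258.5 200.1] 0.55 [132.2  99.4  52. ]
button_knob [231.3 100.8] 0.73 [55.5 79.5 54. ]
```

View pics/w5.png

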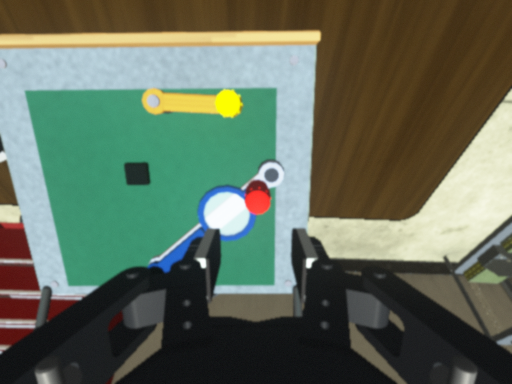

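Run:
```python
from h import *
x=np.array([580.9,-97.7,.065,.71,2.04,1.528])
row(x,[212,-4,108],8)
```

```text
linear [ -9.57 -12.69   1.53] dr [-0.03 -0.   -0.03] x 8 tcp_d [135.7  97.7 120. ]
```

Request:
{"fn": "play_rows", "kwargs": {
  "targets": [
    {"linear": [-9.5,-12.7,1.5],"dr": [0,0,0],"grip": 45},
    {"linear": [-9.5,-12.7,1.5],"dr": [0,0,0],"grip": 45},
    {"linear": [-9.5,-12.7,1.5],"dr": [0,0,0],"grip": 45},
    {"linear": [-9.5,-12.7,1.5],"dr": [0,0,0],"grip": 45},
    {"linear": [-9.5,-12.7,1.5],"dr": [0,0,0],"grip": 45},
    {"linear": [-9.5,-12.7,1.5],"dr": [0,0,0],"grip": 45},
    {"linear": [-9.5,-12.7,1.5],"dr": [0,0,0],"grip": 45},
    {"linear": [-9.5,-12.7,1.5],"dr": [0,0,0],"grip": 45}
  ]
}}

```text
t: 14.47
position: [597.7, -101.4, 212.6]
tcp_rot: [-0.029, 0.966, 0.008, 0.258]
force: [0.3, 0.3, -1.0]
finger_gap: 0.529
grasp_force: 0.0
```

Run:
```python
from h import *
x=np.array([580.9,-97.7,.065,.71,2.04,1.528])
p=snapshot("wrist");st(x);cv2.imwrite("pics/w6.png",p["pixels"][:,:,::-1])
for nm,z in [("elbow_knob",52),("shoulder_axis",52),("button_pivot",54),("lens_knob",52),("button_knob",54)]: loc(x,p,nm,z)
```

```text
14.52 P [213.5  -7.5 108. ] F up,y,out [ 1.2 -3.3  0.4] gap 45.1 gf 0.0
elbow_knob [262.6 219.7] 0.65 [ 2.185e+02 -1.000e-01  5.200e+01]
shoulder_axis [424.4  80.5] 0.95 [118.4 109.2  52. ]
button_pivot [428.   81.3] 0.68 [119.2 110.5  54. ]
lens_knob [406.1  99. ] 0.81 [130.2  98.5  52. ]
```

View pics/w6.png

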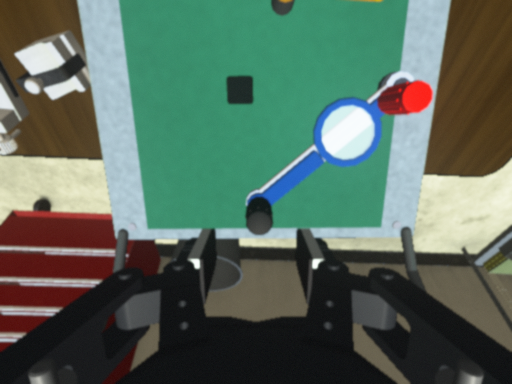

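Run:
```python
from h import *
x=np.array([580.9,-97.7,.065])
row(x,[218,-1,38],8)
```

```text
linear [-0.95  0.32  8.77] dr [-0.02 -0.01 -0.03] x 8 tcp_d [210.5  -3.4 108.2]
```

Request:
{"fn": "play_rows", "kwargs": {
  "targets": [
    {"linear": [-4,1,2],"dr": [0,0,0],"grip": 45},
    {"linear": [-3.5,1,6],"dr": [0,0,0],"grip": 45},
    {"linear": [0,0.5,12],"dr": [0,0,0],"grip": 45},
    {"linear": [0,0,12],"dr": [0,0,0],"grip": 45},
    {"linear": [0,0,12],"dr": [0,0,0],"grip": 45},
    {"linear": [0,0,12],"dr": [0,0,0],"grip": 45},
    {"linear": [0,0,10],"dr": [0,0,0],"grip": 45},
    {"linear": [0,0,4],"dr": [0,0,0],"grip": 45}
  ]
}}

```text
t: 15.43
position: [638.8, -95.4, 155.8]
tcp_rot: [-0.029, 0.966, 0.007, 0.258]
force: [-0.1, -0.6, -1.2]
finger_gap: 0.524
grasp_force: 0.0
```

Request:
{"fn": "play_rows", "kwargs": {
  "squeeze": 30,
  "targets": [
    {"linear": [0,0,0],"dr": [0,0,0],"grip": 15},
    {"linear": [0,0,0],"dr": [0,0,0],"grip": 15},
    {"linear": [0,0,0],"dr": [0,0,0],"grip": 15},
    {"linear": [0,0,0],"dr": [0,0,0],"grip": 15},
    {"linear": [0,0,0],"dr": [0,0,0],"grip": 15},
    {"linear": [0,0,0],"dr": [0,0,0],"grip": 15},
    {"linear": [0,0,0],"dr": [0,0,0],"grip": 15},
    {"linear": [0,0,0],"dr": [0,0,0],"grip": 15}
  ]
}}

```text
t: 16.1
position: [639.0, -96.3, 157.8]
tcp_rot: [-0.029, 0.965, 0.007, 0.259]
force: [0.9, -0.4, -0.9]
finger_gap: 0.217
grasp_force: 30.5
```

Run:
```python
from h import *
x=np.array([580.9,-97.7,.065])
P=st(x);S=np.array([119.5,110.]);v=P[:2]-S;r=np.linalg.norm(v);a=np.arctan2(v[0],-v[1]);print(r,a)
for o in arc(x,S,r,a,-.01,24,P[2]):print(o)
```

```text
16.1 P [219.6  -2.4  39.3] F up,y,out [ 0.3 -0.5 -1.2] gap 18.5 gf 30.5
150.47337643159443 0.7277121588115886
[3.5, -3.0, 0.0]
[3.6, -2.9, 0.0]
[3.7, -2.8, 0.0]
[3.8, -2.7, 0.0]
[3.8, -2.6, 0.0]
[3.9, -2.5, 0.0]
[4.0, -2.3, 0.0]
[4.1, -2.2, 0.0]
[4.1, -2.1, 0.0]
[4.2, -2.0, 0.0]
[4.2, -1.8, 0.0]
[4.3, -1.7, 0.0]
[4.3, -1.6, 0.0]
[4.4, -1.4, 0.0]
[4.4, -1.3, 0.0]
[4.5, -1.2, 0.0]
[4.5, -1.0, 0.0]
[4.5, -0.9, 0.0]
[4.6, -0.8, 0.0]
[4.6, -0.6, -0.0]
[4.6, -0.5, -0.0]
[4.6, -0.3, -0.0]
[4.6, -0.2, -0.0]
[4.6, -0.0, -0.0]
```

Request:
{"fn": "play_rows", "kwargs": {
  "targets": [
    {"linear": [3.5,-3.0,0],"dr": [0,0,0],"grip": 15},
    {"linear": [3.6,-2.9,0],"dr": [0,0,0],"grip": 15},
    {"linear": [3.7,-2.8,0],"dr": [0,0,0],"grip": 15},
    {"linear": [3.8,-2.7,0],"dr": [0,0,0],"grip": 15},
    {"linear": [3.8,-2.6,0],"dr": [0,0,0],"grip": 15},
    {"linear": [3.9,-2.5,0],"dr": [0,0,0],"grip": 15},
    {"linear": [4.0,-2.3,0],"dr": [0,0,0],"grip": 15},
    {"linear": [4.1,-2.2,0],"dr": [0,0,0],"grip": 15}
  ]
}}

```text
t: 16.77
position: [613.3, -118.7, 142.0]
tcp_rot: [-0.029, 0.966, 0.007, 0.259]
force: [1.6, 3.7, 1.6]
finger_gap: 0.224
grasp_force: 30.8
```

Request:
{"fn": "play_rows", "kwargs": {
  "targets": [
    {"linear": [4.1,-2.1,-0.1],"dr": [0,0,0],"grip": 15},
    {"linear": [4.2,-2.0,-0.1],"dr": [0,0,0],"grip": 15},
    {"linear": [4.2,-1.8,-0.1],"dr": [0,0,0],"grip": 15},
    {"linear": [4.3,-1.7,-0.1],"dr": [0,0,0],"grip": 15},
    {"linear": [4.3,-1.6,0],"dr": [0,0,0],"grip": 15},
    {"linear": [4.4,-1.4,0],"dr": [0,0,0],"grip": 15},
    {"linear": [4.4,-1.3,0],"dr": [0,0,0],"grip": 15},
    {"linear": [4.5,-1.2,0],"dr": [0,0,0],"grip": 15}
  ]
}}

```text
t: 17.43
position: [583.7, -132.8, 124.6]
tcp_rot: [-0.029, 0.966, 0.008, 0.258]
force: [2.5, 7.2, -1.0]
finger_gap: 0.222
grasp_force: 30.5
```

Run:
```python
from h import *
x=np.array([580.9,-97.7,.065])
P=st(x);S=np.array([119.5,110.]);v=P[:2]-S;r=np.linalg.norm(v);a=np.arctan2(v[0],-v[1]);print(r,a)
for o in arc(x,S,150,a,0,8,P[2]):print(o)
```

```text
17.43 P [153.2 -35.2  39.2] F up,y,out [ 2.   7.1 -2.3] gap 18.9 gf 30.5
149.08655995344125 0.2279747413927099
[4.0, -1.8, 0.0]
[4.2, -0.8, 0.0]
[4.2, -0.7, 0.0]
[4.2, -0.6, 0.0]
[4.3, -0.4, 0.0]
[4.3, -0.3, 0.0]
[4.3, -0.2, 0.0]
[4.3, -0.1, 0.0]
```

Request:
{"fn": "play_rows", "kwargs": {
  "targets": [
    {"linear": [4.3,-0.6,0],"dr": [0,0,0],"grip": 15},
    {"linear": [4.3,-0.6,0],"dr": [0,0,0],"grip": 15},
    {"linear": [4.3,-0.5,0],"dr": [0,0,0],"grip": 15},
    {"linear": [4.3,-0.4,0],"dr": [0,0,0],"grip": 15},
    {"linear": [4.2,-0.3,0],"dr": [0,0,0],"grip": 15},
    {"linear": [4.2,-0.2,0],"dr": [0,0,0],"grip": 15},
    {"linear": [3.5,0,0],"dr": [0,0,0],"grip": 15},
    {"linear": [2,0,0],"dr": [0,0,0],"grip": 15}
  ]
}}

```text
t: 18.1
position: [557.4, -137.8, 109.3]
tcp_rot: [-0.029, 0.966, 0.007, 0.259]
force: [13.1, 5.2, -1.9]
finger_gap: 0.216
grasp_force: 30.0
```

Run:
```python
from h import *
P=st(np.array([580.9,-97.7,.065]))
```

```text
18.1 P [122.5 -38.5  39.3] F up,y,out [10.6  4.4 -8.4] gap 18.5 gf 30.0
```

Request:
{"fn": "play_rows", "kwargs": {
  "targets": [
    {"linear": [1,0,0],"dr": [0,0,0],"grip": 15},
    {"linear": [1,0,0],"dr": [0,0,0],"grip": 15},
    {"linear": [1,0,0],"dr": [0,0,0],"grip": 15},
    {"linear": [1,0,0],"dr": [0,0,0],"grip": 15},
    {"linear": [0,0,0],"dr": [0,0,0],"grip": 15},
    {"linear": [0,0,0],"dr": [0,0,0],"grip": 15},
    {"linear": [0,0,0],"dr": [0,0,0],"grip": 15},
    {"linear": [0,0,0],"dr": [0,0,0],"grip": 15}
  ]
}}

```text
t: 18.77
position: [556.8, -137.9, 109.5]
tcp_rot: [-0.028, 0.965, 0.007, 0.261]
force: [22.7, 9.1, -7.8]
finger_gap: 0.224
grasp_force: 30.1
```

Run:
```python
from h import *
P=st(np.array([580.9,-97.7,.065]))
```

```text
18.77 P [122.1 -38.6  39.8] F up,y,out [ 16.2   7.6 -18.3] gap 19.1 gf 30.1
```

Request:
{"fn": "play_rows", "kwargs": {
  "targets": [
    {"linear": [-1,0,0],"dr": [0,0,0],"grip": 40},
    {"linear": [0,0,0],"dr": [0,0,0],"grip": 40},
    {"linear": [0,0,0],"dr": [0,0,0],"grip": 40},
    {"linear": [0,0,-6],"dr": [0,0,0],"grip": 40},
    {"linear": [0,0,-15],"dr": [0,0,0],"grip": 40},
    {"linear": [0,0,-20],"dr": [0,0,0],"grip": 40},
    {"linear": [0,0,-20],"dr": [0,0,0],"grip": 40},
    {"linear": [0,0,-20],"dr": [0,0,0],"grip": 40}
  ]
}}

```text
t: 19.43
position: [513.8, -140.6, 179.2]
tcp_rot: [-0.029, 0.966, 0.007, 0.258]
force: [-0.0, -0.4, -1.0]
finger_gap: 0.47
grasp_force: 0.0
```

Run:
```python
from h import *
x=np.array([580.9,-97.7,.065])
p=snapshot("wrist");st(x);cv2.imwrite("pics/w7.png",p["pixels"][:,:,::-1])
for nm,z in [("elbow_knob",52),("shoulder_axis",52),("button_pivot",54),("lens_knob",52),("button_knob",54)]: loc(x,p,nm,z)
row(x,[57,77,110],8)
```

```text
19.48 P [121.9 -39.4 124.5] F up,y,out [ 3.7 -0.7  0.5] gap 39.9 gf 0.0
elbow_knob [257.2 207.4] 0.95 [121.9 -38.   52. ]
shoulder_axis [443.7 203.1] 0.62 [118.6 114.1  52. ]
button_pivot [327.7 121.6] 0.62 [53.9 14.8 54. ]
lens_knob [419.5 202.5] 0.85 [118.   94.4  52. ]
button_knob [412.7 125.9] 0.74 [57.2 78.6 54. ]
linear [ 7.86 14.37  1.22] dr [-0.03 -0.01 -0.03] x 8 tcp_d [119.6 -38.1 120. ]
```

View pics/w7.png

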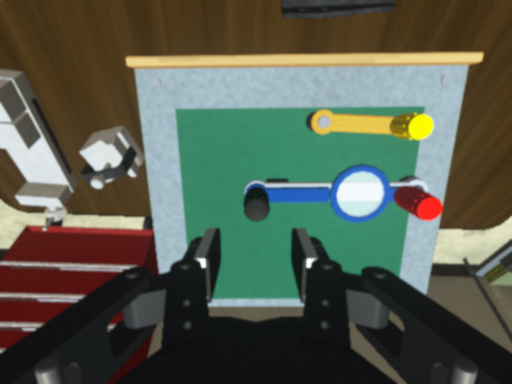

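Request:
{"fn": "play_rows", "kwargs": {
  "targets": [
    {"linear": [7.9,14.4,1.2],"dr": [0,0,0],"grip": 40},
    {"linear": [7.9,14.4,1.2],"dr": [0,0,0],"grip": 40},
    {"linear": [7.9,14.4,1.2],"dr": [0,0,0],"grip": 40},
    {"linear": [7.9,14.4,1.2],"dr": [0,0,0],"grip": 40},
    {"linear": [7.9,14.4,1.2],"dr": [0,0,0],"grip": 40},
    {"linear": [7.9,14.4,1.2],"dr": [0,0,0],"grip": 40},
    {"linear": [7.9,14.4,1.2],"dr": [0,0,0],"grip": 40},
    {"linear": [7.0,14.4,1.2],"dr": [0,0,0],"grip": 40}
  ]
}}

```text
t: 20.4
position: [458.0, -27.2, 137.3]
tcp_rot: [-0.029, 0.966, 0.008, 0.258]
force: [-0.1, -0.1, -0.1]
finger_gap: 0.47
grasp_force: 0.0
```

Run:
```python
from h import *
x=np.array([580.9,-97.7,.065])
p=snapshot("wrist");st(x)
for nm,z in [("button_pivot",54),("button_knob",54)]: loc(x,p,nm,z)
row(x,[57,77,41],8)
```

```text
20.45 P [ 54.3  81.  108.9] F up,y,out [-2.1  2.1 -1.6] gap 39.8 gf 0.0
button_pivot [175.2 208.6] 0.92 [55.1 15.8 54. ]
linear [ 0.01 -0.17  8.59] dr [-0.02 -0.01 -0.02] x 8 tcp_d [ 57.1  78.5 109.7]
```

Request:
{"fn": "play_rows", "kwargs": {
  "targets": [
    {"linear": [0,0,10],"dr": [0,0,0],"grip": 40},
    {"linear": [0,-0.2,12],"dr": [0,0,0],"grip": 40},
    {"linear": [0,-0.2,12],"dr": [0,0,0],"grip": 40},
    {"linear": [0,0,12],"dr": [0,0,0],"grip": 40},
    {"linear": [0,0,12],"dr": [0,0,0],"grip": 40},
    {"linear": [0,0,8],"dr": [0,0,0],"grip": 40},
    {"linear": [0,0,2],"dr": [0,0,0],"grip": 40},
    {"linear": [0,0,0],"dr": [0,0,0],"grip": 40}
  ]
}}

```text
t: 21.22
position: [493.2, -27.3, 79.4]
tcp_rot: [-0.029, 0.966, 0.007, 0.258]
force: [0.0, 0.8, 0.2]
finger_gap: 0.469
grasp_force: 0.0
```

Request:
{"fn": "play_rows", "kwargs": {
  "squeeze": 25,
  "targets": [
    {"linear": [0,0,0],"dr": [0,0,0],"grip": 13},
    {"linear": [0,0,0],"dr": [0,0,0],"grip": 13},
    {"linear": [0,0,0],"dr": [0,0,0],"grip": 13},
    {"linear": [0,0,0],"dr": [0,0,0],"grip": 13},
    {"linear": [0,0,0],"dr": [0,0,0],"grip": 13},
    {"linear": [0,0,0],"dr": [0,0,0],"grip": 13},
    {"linear": [0,0,0],"dr": [0,0,0],"grip": 13},
    {"linear": [0,0,0],"dr": [0,0,0],"grip": 13}
  ]
}}

```text
t: 21.88
position: [492.2, -25.2, 80.1]
tcp_rot: [-0.029, 0.966, 0.008, 0.258]
force: [-1.3, 6.5, 2.8]
finger_gap: 0.198
grasp_force: 24.3
```

Run:
```python
from h import *
x=np.array([580.9,-97.7,.065])
P=st(x);S=np.array([54.7,15.3]);v=P[:2]-S;r=np.linalg.norm(v);a=np.arctan2(v[0],-v[1]);print(r,a) # pol: closed = +x => pi/2
for o in arc(x,S,62,a,np.pi/2,24,P[2]):print(o)
```

```text
21.88 P [57.9 78.1 42.9] F up,y,out [0.7 6.6 2.9] gap 16.9 gf 24.3
62.856123144342746 3.0899237614298984
[-3.9, -1.2, -0.0]
[-3.9, -0.6, -0.0]
[-3.8, -0.8, -0.0]
[-3.8, -1.0, -0.0]
[-3.7, -1.3, -0.0]
[-3.6, -1.5, -0.0]
[-3.5, -1.7, -0.0]
[-3.4, -2.0, 0.0]
[-3.3, -2.2, 0.0]
[-3.1, -2.4, 0.0]
[-3.0, -2.6, 0.0]
[-2.8, -2.7, 0.0]
[-2.6, -2.9, 0.0]
[-2.4, -3.1, 0.0]
[-2.2, -3.2, 0.0]
[-2.0, -3.4, 0.0]
[-1.8, -3.5, 0.0]
[-1.6, -3.6, 0.0]
[-1.4, -3.7, 0.0]
[-1.1, -3.8, 0.0]
[-0.9, -3.8, 0.0]
[-0.6, -3.9, 0.0]
[-0.4, -3.9, 0.0]
[-0.1, -3.9, 0.0]
```

Request:
{"fn": "play_rows", "kwargs": {
  "targets": [
    {"linear": [-3.9,0,0],"dr": [0,0,0],"grip": 13},
    {"linear": [-3.9,-0.5,0],"dr": [0,0,0],"grip": 13},
    {"linear": [-3.8,-0.8,0],"dr": [0,0,0],"grip": 13},
    {"linear": [-3.8,-1.0,0],"dr": [0,0,0],"grip": 13},
    {"linear": [-3.7,-1.3,0],"dr": [0,0,0],"grip": 13},
    {"linear": [-3.6,-1.5,0],"dr": [0,0,0],"grip": 13},
    {"linear": [-3.5,-1.7,0],"dr": [0,0,0],"grip": 13},
    {"linear": [-3.4,-2.0,0],"dr": [0,0,0],"grip": 13}
  ]
}}

```text
t: 22.55
position: [519.1, -33.0, 95.4]
tcp_rot: [-0.029, 0.965, 0.008, 0.259]
force: [1.8, 4.6, -0.2]
finger_gap: 0.203
grasp_force: 24.4
```

Request:
{"fn": "play_rows", "kwargs": {
  "targets": [
    {"linear": [-3.3,-2.2,0],"dr": [0,0,0],"grip": 13},
    {"linear": [-3.1,-2.4,0],"dr": [0,0,0],"grip": 13},
    {"linear": [-3.0,-2.6,0],"dr": [0,0,0],"grip": 13},
    {"linear": [-2.8,-2.7,0],"dr": [0,0,0],"grip": 13},
    {"linear": [-2.6,-2.9,0],"dr": [0,0,0],"grip": 13},
    {"linear": [-2.4,-3.1,0],"dr": [0,0,0],"grip": 13},
    {"linear": [-2.2,-3.2,0],"dr": [0,0,0],"grip": 13},
    {"linear": [-2.0,-3.4,0],"dr": [0,0,0],"grip": 13}
  ]
}}

```text
t: 23.22
position: [539.2, -55.1, 106.3]
tcp_rot: [-0.029, 0.965, 0.007, 0.259]
force: [4.3, 2.2, -3.1]
finger_gap: 0.2
grasp_force: 24.5
```

Run:
```python
from h import *
x=np.array([580.9,-97.7,.065])
P=st(x);S=np.array([54.7,15.3]);v=P[:2]-S;r=np.linalg.norm(v);a=np.arctan2(v[0],-v[1]);print(r,a)
for o in arc(x,S,62,a,np.pi/2,8,P[2]):print(o)
```

```text
23.22 P [110.   45.2  43.1] F up,y,out [ 2.3  1.9 -4.9] gap 17.1 gf 24.5
62.81423946599737 2.066600824035311
[-1.0, -3.8, 0.0]
[-1.5, -3.5, 0.0]
[-1.3, -3.6, 0.0]
[-1.1, -3.7, 0.0]
[-0.8, -3.7, 0.0]
[-0.6, -3.8, 0.0]
[-0.4, -3.8, 0.0]
[-0.1, -3.8, 0.0]
```

Request:
{"fn": "play_rows", "kwargs": {
  "targets": [
    {"linear": [-1.5,-3.6,0],"dr": [0,0,0],"grip": 13},
    {"linear": [-1.5,-3.6,0],"dr": [0,0,0],"grip": 13},
    {"linear": [-1.3,-3.6,0],"dr": [0,0,0],"grip": 13},
    {"linear": [-1.1,-3.7,0],"dr": [0,0,0],"grip": 13},
    {"linear": [-0.8,-3.7,0],"dr": [0,0,0],"grip": 13},
    {"linear": [-0.6,-3.8,0],"dr": [0,0,0],"grip": 13},
    {"linear": [-0.4,-3.8,0],"dr": [0,0,0],"grip": 13},
    {"linear": [0,-3,0],"dr": [0,0,0],"grip": 13}
  ]
}}

```text
t: 23.88
position: [547.2, -83.8, 109.9]
tcp_rot: [-0.029, 0.965, 0.007, 0.259]
force: [6.2, 8.9, -3.5]
finger_gap: 0.201
grasp_force: 24.9
```

Run:
```python
from h import *
st(np.array([580.9,-97.7,.065]))
```

```text
23.88 P [117.   16.1  43.1] F up,y,out [ 4.2  8.5 -6.4] gap 17.1 gf 24.9
```

Push gently into the stop.

Request:
{"fn": "play_rows", "kwargs": {
  "targets": [
    {"linear": [0,-1,0],"dr": [0,0,0],"grip": 13},
    {"linear": [0,-1,0],"dr": [0,0,0],"grip": 13},
    {"linear": [0,-1,0],"dr": [0,0,0],"grip": 13},
    {"linear": [0,-1,0],"dr": [0,0,0],"grip": 13},
    {"linear": [0,0,0],"dr": [0,0,0],"grip": 13},
    {"linear": [0,0,0],"dr": [0,0,0],"grip": 13},
    {"linear": [0,0,0],"dr": [0,0,0],"grip": 13},
    {"linear": [0,0,0],"dr": [0,0,0],"grip": 13}
  ]
}}

```text
t: 24.55
position: [547.1, -84.2, 109.8]
tcp_rot: [-0.03, 0.965, 0.01, 0.259]
force: [6.4, 15.9, -0.7]
finger_gap: 0.196
grasp_force: 25.3
```

Run:
```python
from h import *
st(np.array([580.9,-97.7,.065]))
```

```text
24.55 P [116.9  15.6  43.1] F up,y,out [ 6.1 15.4 -4.3] gap 16.7 gf 25.3
```

Request:
{"fn": "play_rows", "kwargs": {
  "targets": [
    {"linear": [0,0,0],"dr": [0,0,0],"grip": 32},
    {"linear": [0,0,0],"dr": [0,0,0],"grip": 32},
    {"linear": [0,0,0],"dr": [0,0,0],"grip": 32},
    {"linear": [0,2,-2],"dr": [0,0,0],"grip": 32},
    {"linear": [0,0,-14],"dr": [0,0,0],"grip": 32},
    {"linear": [0,0,-20],"dr": [0,0,0],"grip": 32},
    {"linear": [2,0,-25],"dr": [0,0,0],"grip": 32},
    {"linear": [4,0,-25],"dr": [0,0,0],"grip": 32}
  ]
}}

```text
t: 25.22
position: [498.2, -88.7, 181.5]
tcp_rot: [-0.029, 0.966, 0.007, 0.259]
force: [0.8, 0.1, -0.2]
finger_gap: 0.371
grasp_force: 0.0
```

Run:
```python
from h import *
x=np.array([580.9,-97.7,.065])
p=snapshot("wrist");st(x);cv2.imwrite("pics/w8.png",p["pixels"][:,:,::-1])
for nm,z in [("elbow_knob",52),("shoulder_axis",52),("button_pivot",54),("lens_knob",52),("button_knob",54)]: loc(x,p,nm,z)
```

```text
25.27 P [112.2  13.7 133.2] F up,y,out [3.  1.2 0.8] gap 31.6 gf 0.0
elbow_knob [197.8 212.9] 0.57 [120.1 -36.3  52. ]
shoulder_axis [369.9 212.5] 0.63 [120.  111.3  52. ]
button_pivot [256.3 132.3] 0.76 [52.5 14.2 54. ]
lens_knob [351.  212.8] 0.93 [120.3  95.2  52. ]
button_knob [257.3 212.1] 0.92 [118.7  14.9  54. ]
```

View pics/w8.png

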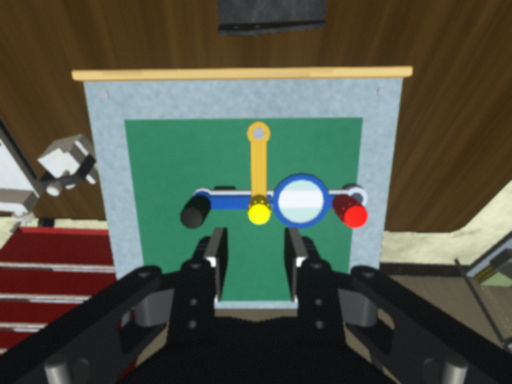

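The picture shows both arms parallel to the lip. The button runs straight across them, from its pivot at (258,133) to the yellow knob at (259,212), and the gripper is clear of everything.

```bash
python3 -c "
from rig import *
print(job_done())"
```

```text
the job is handed in; nothing more can be done
None
```

The job is handed in, with no verdict returned: the lens arm is folded back, the pair is down on its rest and the button is closed across both arms (each pushed to its stop, in that order), and the gripper has let go and is clear at about 25 s.

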